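# Take the large dipper down from its hook and stand it in the soup pot

### The arm

A 6-joint arm with a two-finger parallel gripper is mounted at the origin on the work surface. World frame = base frame: x ahead of the robot, y to its left, z up, the work surface at z = 0. Lengths are in m, angles in rad, forces in N, time in s.
With the tool pointing down it reaches from about 0.4 to 0.825 m from the base axis. Payload 7 kg.
Tool frame: the origin (TCP) lies on the centre line of the jaws, within the pads' length; the fingertips stand r.tip_reach ahead of it and the grasp point (between the pads) lies 5 mm behind it (r.tip_reach is the distance from the TCP to the fingertips, in m); y points along the fingers, z is the direction in which the jaws open and shut, and the axes are right-handed (so a half turn about y gives the same grasp; the last joint's range is limited). The gripper opens to 85 mm and grips with 20 to 120 N. Pads are 22 mm wide; open, the fingers measure 114 mm over their backs; the gripper's body (76 mm by 85 mm) begins 54 mm behind the grasp point. The pads swing forward as they close: fully open they stand 13 mm farther back than shut.
Start: joints at [1.63, 0.359, 0.012, 0, -1.224, -0.288], TCP at [0.153, 0.657, 0.218] pointing down, gripper open.
Joint ranges: [-3.07, 3.07], [-1.43, 2.12], [-1.02, 1.25], [-3.03, 1.67], [-3.05, -0], [-3.03, 3.03]. Speed limits (rad/s): [2.39, 2.39, 3.01, 3.14, 3.14, 3.14].

### API

Orientations are given as a rotation vector (axis times angle).
In Python, from rig import r, read_camera, get_calibration, nets gives the robot as it stands.
- The arm moves only by the tool carry_out, never from a script. Its arguments are lists of equal length, an entry for each row: "travel": the shift along the tool's x, y, z in cm, a list of three; "twist": the turn about the tool's y in degrees. A call has 1 to 5 rows; each row shifts and turns the commanded pose from where the row before left it, along the tool's axes as they then stand; what a row does not reach is not made up. A row lasts 1/12 s, in which the tool goes at most 41.7 mm and 7.16 degrees, less where a joint would pass 70% of its speed; a pose out of reach is approached as far as the arm can. A call is refused whole if a number of a shift passes 4.17 or a number of a turn 7.16, either way. A call with a gripper value outside its range is refused whole. "claw" is the opening, from -1 (shut) to 1 (fully open), set as the call begins (left out, the last holds). The fingers move at their own pace and stop on an object; the grip force is fixed at half the most. Time passes only in rows, so rows that do not move let the fingers close. It gives the time, the measured TCP pose, the force and the opening at its end, in the units of the state.
- r.state(): the state, without advancing time (a new reading comes with each control period).
- read_camera(name): name is "scene" or "top"; returns the picture (400x640x3 uint8, blue, green, red); there is no depth.
- get_calibration(name): a dict with "fx", "fy", "cx", "cy" (pixels), "dist_coeffs" ([k1, k2, p1, p2, k3] as OpenCV has them; the pictures are not rectified), "rvec" (rotation vector, rad) and "tvec" (3), from world to camera coordinates, as OpenCV has them. Camera axes: x right, y down, z forward; pixel columns grow to the right and rows downward; lengths in m; the calibration is good to about 2 mm. A picture is of the moment at which its call begins. get_calibration takes no time and is no camera call.
- r.job_done(): hands the job in, once; it reports no verdict.
Trained networks look in the newest picture that a camera, given by its name, has taken for a name from the list of things; names that differ only in an ending like _2 or _b are one class to them, and where a whole thing is asked for, a point or a joint stands for the part that bears it (a point fixed in the world has none). Each returns a list of dicts, best first, with "conf" (0 to 1); they miss things now and then, are a little off and sometimes report something else, mostly with a low value. They report only what shows in the picture. A call takes as long as a camera call.
- nets.recognise(query, camera): "location" ([column, row] as shares, 0 to 1, of the picture: columns of its width, rows of its height, amid what is visible of it).
- nets.cut_out(query, camera): "pixels" (400x640 bool, what is visible of it) and "location" ([column, row] as shares, 0 to 1, of the picture: columns of its width, rows of its height, amid what is visible of it).
- nets.place_of(query, camera): "location" ([column, row] as shares, 0 to 1, of the picture: columns of its width, rows of its height: a listed point, or the origin of a listed thing).
The state is a dict: "clock": time; "joint_positions": joint angles; "qvel": joint speeds; "effort": joint torques, N m; "tcp_pos": TCP position; "tool_rot": TCP orientation; "contact_force": force on the tool from outside, world axes, zero at the start; "moment": the same for the moment, N m; "width": finger opening in m.
Only numpy, scipy, OpenCV 4.12 (cv2) and the standard library are available. Lean on these libraries where they do the work, as an engineer would, in place of code of your own. Each camera call takes 0.05 s, during which the arm holds its last target. There are 200 camera calls.

### The job

Take the large flat-bottomed dipper (the hanging utensil with the widest cup) off its hook under the wire shelf and stand it upright on the counter; there is no room to hold it by its top while it hangs, so change your grip there. Then lower it, never dropping it, into the tall open steel pot, and leave it standing upright on the pot's bottom. Leave the other two utensils hanging, let nothing fall over, and do not push the pot or the things standing around out of their places.

Things in the scene. Friction and masses are not known exactly. Their poses are not given: they have to be found in the camera images.
- dipper_mid (a point): The large dipper: straight steel cup 66 mm across, 65 mm high, flat bottom 58 mm across, upright handle on one side; 150 mm high in all, 0.22 kg. It hangs and stands upright. Point on the cup's axis, 75 mm above the underside. z up, +x from the handle towards the cup (hanging: into the shelf unit).
- dipper_grip (a point): Middle of the dipper's handle: a black grip, upright, 58 mm long (66 to 124 mm above the dipper's underside), 16 mm wide along y, 10 mm thick along x. The point is 95 mm above the underside, 35 mm from the cup's axis on the -x side. Axes as dipper_mid.
- dipper_hook (a point): Underside of the crown of the dipper's hook, 146 mm above its underside, 15 mm from the cup's axis on the handle's side, 20 mm from the handle. The hook is the handle's top, a strip 16 mm wide (y), 4 mm thick, bent over the cup: 43 mm long along x, top at 150 mm, free end down to 130 mm above the underside. The centre of mass is straight below, 59 mm above the underside. Axes as dipper_mid.
- small_dipper_hook (a point): The same point on the hook of the small dipper (cup 46 mm across, 45 mm high; 140 mm high in all). Same kind of handle, 20 mm from this point on the unit's open front side. It hangs on another hook of the shelf and must stay there.
- turner_hook (a point): The same point on the hook of the slotted turner (same handle, flat blade 66 mm wide below; 180 mm high in all). It hangs on another hook of the shelf and must stay there.
- shelf_edge (a point): Wire counter shelf, fixed, on four thin corner legs: 368 mm wide along y, 162 mm deep along x. Point: middle of its lower front edge, 266 mm above the counter. x points into the unit, level; the open front looks to -x, which is to the right seen from the robot. Stock stands on it. Utensils hang from three hooks under it, in a row along y, 100 mm apart; which hangs where changes.
- middle_hook (a point): Top of the level part of the shelf's middle hook, 206 mm above the counter, 60 mm under the shelf, 28 mm behind its front edge; axes as shelf_edge. All three hooks: a 6 mm round bar coming down on the -y side, level for 22 mm along y, turned up 14 mm on the +y side, 28 mm clear between. A utensil comes off when raised 20 mm, then drawn out along -x.
- pot_mid (a point): The tall open round steel pot, loose on the counter, 110 mm across outside, 104 mm inside, 140 mm high with a 4 mm bottom, 0.6 kg. This point is on its axis, 70 mm above the counter; z points up.
- cup: A closed short soup cup, 100 mm across at the lid, 68 mm high, standing on the counter near the robot. Origin at the centre of its underside. A bystander.
- cup2: Another such soup cup, farther right, between the robot and the pot. Origin at the centre of its underside. A bystander.
- tub: A closed white tub, 118 mm across at the lid and 144 mm high, standing beyond the pot. Origin at the centre of its underside. A bystander.
- tub2: Another such white tub, standing behind the shelf unit. Origin at the centre of its underside. A bystander.

How it is judged:
On the way, in this order (a step that is already met when the one before it is completed fails the run):
1. the dipper is off its hook and carried clear of it (distance of dipper_hook from where it was at the start of the episode above 0.06 m and contact force between the fingers and dipper above 0.5 N), for 0.1 s.
2. the dipper stands upright on the counter, let go (height (world z) of dipper_mid below 0.085 m and angle between dipper_mid's own z axis and vertical below 0.12 rad and horizontal distance between dipper_mid and pot_mid above 0.085 m and contact force between the fingers and dipper below 0.1 N and linear speed of dipper below 0.03 m/s), for 0.2 s.
At the end, for the whole second after the job is handed in: The large dipper stands on the pot's bottom (within 5 mm), upright within 0.1 rad, axes within 30 mm, let go and at rest; the pot upright, moved under 50 mm; the small dipper and turner hanging (hooks moved under 30 mm); cups and tubs moved under 40 mm (horizontal distance between dipper_mid and pot_mid below 0.03 m and z of dipper_mid in the frame of pot_mid below 0.019 m and angle between dipper_mid's own z axis and vertical below 0.1 rad and contact force between the fingers and dipper below 0.1 N and linear speed of dipper below 0.02 m/s and angle between pot_mid's own z axis and vertical below 0.06 rad and distance of pot_mid from where it was at the start of the episode below 0.05 m and distance of each of small_dipper_hook, turner_hook from where it was at the start of the episode below 0.03 m and distance of each of cup, cup2, tub, tub2 from where it was at the start of the episode below 0.04 m); the robot touches nothing.
It fails at once if the large dipper topples over (angle between dipper_mid's own z axis and vertical above 1 rad).
It fails at once if the large dipper is dropped (falls faster than 0.7 m/s with no finger on it) (linear speed of dipper above 0.7 m/s and contact force between the fingers and dipper below 0.05 N).
It fails at once if another utensil is knocked off its hook (distance of any of small_dipper_hook, turner_hook from where it was at the start of the episode above 0.04 m).
It fails at once if the pot is knocked over (angle between pot_mid's own z axis and vertical above 0.5 rad).
It fails at once if a cup or a tub is knocked over (angle between any of cup, cup2, tub, tub2's own z axis and vertical above 0.6 rad).
It also fails if it takes over 64 s, if anything falls off the work surface, if the arm or the gripper's body presses on something with over 40 N, if the wrist force passes 120 N, or if a joint passes its speed limit or range.

## Working session

There is one attempt and no reset: what is moved stays moved. The work goes in short steps, Python scripts to look and compute and a tool call to move; the robot and the scene stay as the last step left them, time stands still between calls to the robot, and variables do not carry over. Pictures are saved under pics/ and viewed, about 8 in all and at most 12, crops included, and the job is handed in when it is done.

Besides the shell and the picture viewer there is one more tool, called as name([rows], argument=value, ...), one row to a line, values as JSON. carry_out: Moves the arm, as the interface text tells. Its arguments: {"type":"object","properties":{"travel":{"type":"array","items":{"type":"array","items":{"type":"number"}}},"twist":{"type":"array","items":{"type":"number"}},"claw":{"type":"number"}},"required":["travel","twist"]}

```bash
ls; mkdir -p pics; cat > h.py <<'E'
import numpy as np, cv2
from rig import r, read_camera, get_calibration, nets
def cal(n):
    c=get_calibration(n); K=np.array([[c['fx'],0,c['cx']],[0,c['fy'],c['cy']],[0,0,1.]])
    return K,np.array(c['dist_coeffs'],float),np.array(c['rvec'],float),np.array(c['tvec'],float)
def ray(n,px):
    K,d,rv,t=cal(n); u=cv2.undistortPoints(np.array([[px]],float),K,d)[0,0]
    R=cv2.Rodrigues(rv)[0]; v=R.T@np.array([u[0],u[1],1]); return -R.T@t, v/np.linalg.norm(v)
def tri(p1,p2,n1='scene',n2='top'):
    (a,u),(b,v)=ray(n1,p1),ray(n2,p2)
    s=np.linalg.lstsq(np.c_[u,-v],b-a,rcond=None)[0]; P,Q=a+s[0]*u,b+s[1]*v
    return (P+Q)/2, np.linalg.norm(P-Q)
def atz(n,px,z):
    a,u=ray(n,px); return a+u*(z-a[2])/u[2]
def proj(n,P):
    K,d,rv,t=cal(n); return cv2.projectPoints(np.array(P,float).reshape(-1,1,3),rv,t,K,d)[0][:,0]
def px(l): return np.array(l)*[640,400]
E
python3 - <<'E'
from h import *
for n in('scene','top'):
    cv2.imwrite(f'pics/{n}0.png',read_camera(n)); print(n,ray(n,(320,200)))
print(r.state(), r.tip_reach)
names="dipper_mid dipper_grip dipper_hook small_dipper_hook turner_hook shelf_edge middle_hook pot_mid cup cup2 tub tub2".split()
for q in names:
    o={n:[(px(a['location']).round(1),round(a['conf'],2)) for a in nets.place_of(q,n)[:3]] for n in('scene','top')}
    print(q,o)
    if o['scene'] and o['top']: print('   ',[np.round(x,4) for x in tri(o['scene'][0][0],o['top'][0][0])])
print(r.state()['clock'])
E
```

```text
pics
scene (array([ 0.34669168, -0.80059153,  0.98678724]), array([ 0.16210557,  0.7233565 , -0.67117595]))
top (array([0.4018743 , 0.07584333, 1.21506121]), array([ 0.13122662,  0.01628667, -0.9912186 ]))
{'clock': 0.1, 'joint_positions': array([ 1.63009532e+00,  3.59337677e-01,  1.11743660e-02, -3.32779235e-04,
       -1.22410120e+00, -2.88085568e-01]), 'qvel': array([ 0.00050437, -0.00124357,  0.00057821,  0.00135554,  0.00077257,
       -0.00082272]), 'effort': array([-1.59880503e-03, -5.84766519e+01,  2.94111049e+01,  6.95460230e+00,
       -3.16003665e-03,  8.43848682e-06]), 'tcp_pos': array([0.1530128 , 0.65697248, 0.21664892]), 'tool_rot': array([-0.24136129, -2.09858   ,  2.10175134]), 'contact_force': array([ 0.01288468,  0.53194153, -0.53626319]), 'moment': array([ 0.00997115,  0.04418316, -0.01087543]), 'width': 0.08545884561115794} 0.014
dipper_mid {'scene': [(array([354.4, 188. ]), 0.62)], 'top': [(array([303.4, 164.3]), 0.76)]}
    [array([0.6538, 0.141 , 0.1405]), np.float64(0.0044)]
dipper_grip {'scene': [(array([351.3, 189.2]), 0.9), (array([280. , 173.7]), 0.51)], 
[... 1234 characters left out ...]
4, -0.2301]), np.float64(0.0156)]
cup2 {'scene': [(array([266.1, 324.2]), 0.92), (array([265.9, 271. ]), 0.62)], 'top': [(array([347.7, 254.5]), 0.93)]}
    [array([ 0.3711, -0.0044, -0.2301]), np.float64(0.0156)]
tub {'scene': [(array([397.8, 342.5]), 0.95), (array([345.2, 353.7]), 0.72), (array([282.4, 161.3]), 0.68)], 'top': [(array([424.7, 172.2]), 0.94), (array([207.6, 217.5]), 0.82)]}
    [array([ 0.6587, -0.2588, -0.0129]), np.float64(0.0106)]
tub2 {'scene': [(array([397.8, 342.5]), 0.95), (array([345.2, 353.7]), 0.72), (array([282.4, 161.3]), 0.68)], 'top': [(array([424.7, 172.2]), 0.94), (array([207.6, 217.5]), 0.82)]}
    [array([ 0.6587, -0.2588, -0.0129]), np.float64(0.0106)]
1.3
```

View pics/scene0.png

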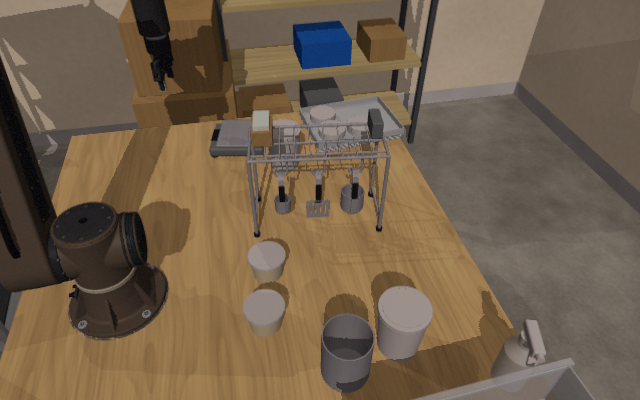

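View pics/top0.png

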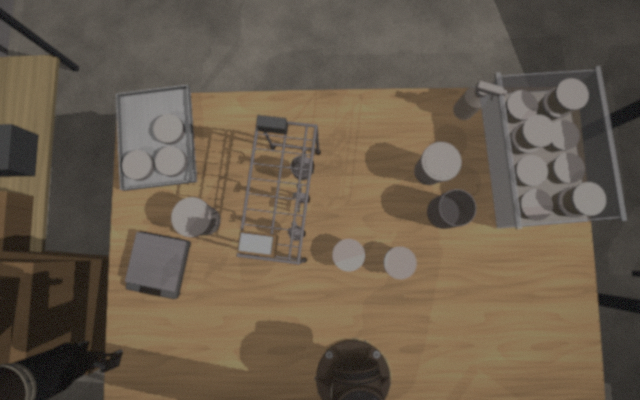

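The fingers point down, and the only turn on offer is about the finger axis. I can't take the hanging dipper with a vertical tool because the gripper body would hit the shelf edge. So I'll first test, in free space, how the arm behaves at the edge of its reach.

carry_out([
  [0,-4,0],
  [0,-4,0],
  [0,-4,0],
  [0,-4,0],
  [0,-4,0],
], twist=[0,0,0,0,0])

```text
clock: 1.72
tcp_pos: [0.1532, 0.6569, 0.4199]
tool_rot: [-0.241, -2.101, 2.1]
contact_force: [0.3, 1.4, 0.2]
width: 0.0856
```

```bash
python3 - <<'E'
from h import *
s=r.state(); print(cv2.Rodrigues(s['tool_rot'])[0].round(3),s['tcp_pos'],s['joint_positions'].round(3),s['clock'])
E
```

```text
[[-0.974  0.    -0.227]
 [ 0.227  0.001 -0.974]
 [ 0.    -1.    -0.001]] [0.15316616 0.65686377 0.41986966] [ 1.63   0.311  0.388  0.    -1.647 -0.288] 1.7167
```

carry_out([
  [0,-4,0],
  [0,-4,0],
  [0,-4,0],
  [0,-4,0],
  [0,-4,0],
], twist=[0,0,0,0,0])

```text
clock: 2.13
tcp_pos: [0.1533, 0.6562, 0.6164]
tool_rot: [-0.242, -2.103, 2.097]
contact_force: [-0.1, 2.4, 2.3]
width: 0.0856
```

carry_out([
  [0,-4,0],
  [0,-4,0],
  [0,-4,0],
  [0,-4,0],
  [0,-4,0],
], twist=[0,0,0,0,0])

```text
clock: 2.55
tcp_pos: [0.1369, 0.5905, 0.7155]
tool_rot: [-0.268, -2.188, 2.03]
contact_force: [0.7, 0.3, 1.3]
width: 0.0852
```

```bash
python3 - <<'E'
from h import *
s=r.state(); print(cv2.Rodrigues(s['tool_rot'])[0].round(3),s['tcp_pos'],s['joint_positions'].round(3),s['clock'])
E
```

```text
[[-0.974  0.032 -0.226]
 [ 0.228  0.071 -0.971]
 [-0.015 -0.997 -0.077]] [0.13691613 0.59053378 0.71549181] [ 1.692  0.413  1.25   0.056 -2.34  -0.31 ] 2.55
```

At the reach limit the IK gives up some orientation, and the tool keeps the tilt it gains, here toward +y, which is the direction I want. I'll keep pushing.

carry_out([
  [0,-4,0],
  [0,-4,0],
  [0,-4,0],
  [0,-4,0],
  [0,-4,0],
], twist=[0,0,0,0,0])

```text
clock: 2.97
tcp_pos: [0.1136, 0.5056, 0.7905]
tool_rot: [-0.301, -2.287, 1.946]
contact_force: [0.2, 0.8, 0.1]
width: 0.0854
```

```bash
cat > st.py <<'E'
from h import *
s=r.state(); print(cv2.Rodrigues(s['tool_rot'])[0].round(3),s['tcp_pos'].round(4),s['joint_positions'].round(3),s['clock'],s['width'],s['contact_force'].round(1))
E
python3 st.py
```

```text
[[-0.973  0.071 -0.221]
 [ 0.23   0.152 -0.961]
 [-0.035 -0.986 -0.164]] [0.1136 0.5056 0.7905] [ 1.81   0.29   1.25   0.155 -2.393 -0.347] 2.9667 0.08538776063157398 [0.2 0.8 0.1]
```

carry_out([
  [0,-3,-3],
  [0,-3,-3],
  [0,-3,-3],
  [0,-3,-3],
  [0,-3,-3],
], twist=[0,0,0,0,0])

```text
clock: 3.38
tcp_pos: [0.1173, 0.5491, 0.8036]
tool_rot: [-0.345, -2.413, 1.831]
contact_force: [-0.0, -0.5, -0.9]
width: 0.0856
```

```bash
python3 st.py
```

```text
[[-0.97   0.123 -0.209]
 [ 0.235  0.254 -0.938]
 [-0.062 -0.959 -0.276]] [0.1173 0.5491 0.8036] [ 1.837  0.307  1.25   0.247 -2.28  -0.312] 3.3833 0.08556366458189305 [-0.  -0.5 -0.9]
```

carry_out([
  [0,-3,-4],
  [0,-3,-4],
  [0,-3,-4],
  [0,-3,-4],
  [0,-3,-4],
], twist=[0,0,0,0,0])

```text
clock: 3.8
tcp_pos: [0.1209, 0.5955, 0.8233]
tool_rot: [-0.386, -2.543, 1.69]
contact_force: [0.0, -0.0, 0.1]
width: 0.0857
```

```bash
python3 st.py
```

```text
[[-0.966  0.172 -0.191]
 [ 0.243  0.366 -0.898]
 [-0.085 -0.915 -0.395]] [0.1209 0.5955 0.8233] [ 1.86   0.323  1.25   0.328 -2.154 -0.288] 3.8 0.08566503251762168 [ 0.  -0.   0.1]
```

carry_out([
  [2,-4,-3],
  [2,-4,-3],
  [2,-4,-3],
  [2,-4,-3],
  [2,-4,-3],
], twist=[0,0,0,0,0])

```text
clock: 4.22
tcp_pos: [0.0354, 0.5931, 0.8702]
tool_rot: [-0.41, -2.657, 1.542]
contact_force: [-0.3, 1.0, 0.3]
width: 0.0854
```

```bash
python3 st.py
```

```text
[[-0.964  0.206 -0.168]
 [ 0.248  0.47  -0.847]
 [-0.095 -0.858 -0.504]] [0.0354 0.5931 0.8702] [ 2.096  0.306  1.251  0.505 -2.115 -0.398] 4.2167 0.08542703355778243 [-0.3  1.   0.3]
```

carry_out([
  [2,-4,-3],
  [2,-4,-3],
  [2,-4,-3],
  [2,-4,-3],
  [2,-4,-3],
], twist=[0,0,0,0,0])

```text
clock: 4.63
tcp_pos: [-0.044, 0.5756, 0.9172]
tool_rot: [-0.415, -2.764, 1.378]
contact_force: [-0.2, 0.2, 0.2]
width: 0.0853
```

```bash
python3 - <<'E'
from h import *
im=cv2.imread('pics/scene0.png')
cv2.imwrite('pics/c1.png',cv2.resize(im[115:245,235:400],None,fx=4.6,fy=4.6,interpolation=cv2.INTER_CUBIC))
for p in [(257,233),(380,229)]: print(atz('scene',p,0))
E
python3 st.py
```

```text
[0.37264114 0.15822057 0.        ]
[ 7.32716247e-01  1.01921123e-01 -1.11022302e-16]
[[-0.964  0.225 -0.14 ]
 [ 0.248  0.573 -0.781]
 [-0.095 -0.788 -0.609]] [-0.044   0.5756  0.9172] [ 2.328  0.3    1.251  0.693 -2.082 -0.491] 4.6333 0.08528293328882398 [-0.2  0.2  0.2]
```

View pics/c1.png

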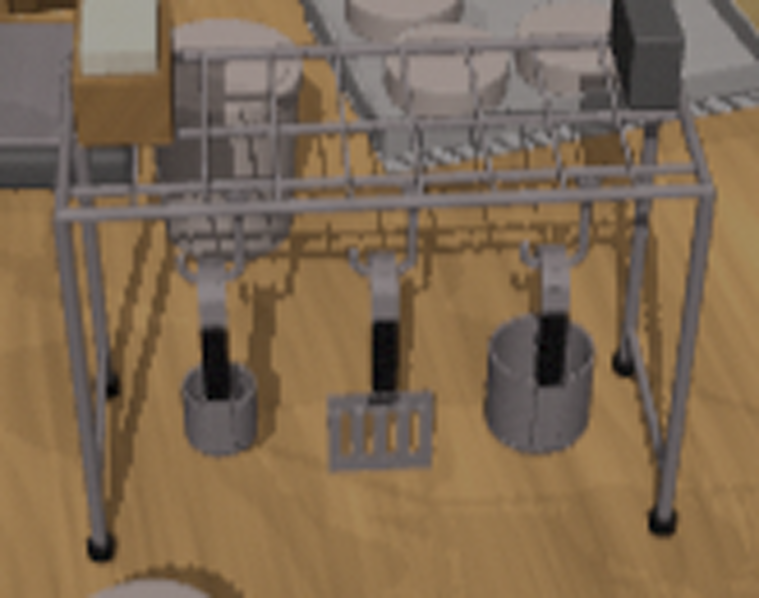

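carry_out([
  [0,-3,-4],
  [0,-3,-4],
  [0,-3,-4],
  [0,-3,-4],
  [0,-3,-4],
], twist=[0,0,0,0,0])

```text
clock: 5.05
tcp_pos: [-0.0335, 0.5728, 0.971]
tool_rot: [-0.413, -2.87, 1.183]
contact_force: [-0.4, -0.6, 0.0]
width: 0.0853
```

```bash
python3 st.py
```

```text
[[-0.965  0.238 -0.109]
 [ 0.246  0.68  -0.691]
 [-0.091 -0.694 -0.714]] [-0.0335  0.5728  0.971 ] [ 2.369  0.272  1.251  0.796 -1.99  -0.46 ] 5.05 0.08530826584824952 [-0.4 -0.6  0. ]
```

carry_out([
  [-3,-3,-3],
  [-3,-3,-3],
  [-3,-3,-3],
  [-3,-3,-3],
  [-3,-3,-3],
], twist=[0,0,0,0,0])

```text
clock: 5.47
tcp_pos: [0.0701, 0.506, 1.0353]
tool_rot: [0.421, 2.934, -1.023]
contact_force: [0.2, -0.2, -0.4]
width: 0.0854
```

```bash
python3 st.py
```

```text
[[-0.964  0.253 -0.082]
 [ 0.249  0.751 -0.612]
 [-0.093 -0.61  -0.787]] [0.0701 0.506  1.0353] [ 2.322  0.155  1.251  0.85  -1.951 -0.33 ] 5.4667 0.08538902364267316 [ 0.2 -0.2 -0.4]
```

Tilt is now 52° toward the shelf, with an azimuth of 71° against the shelf's 81°. That's enough. Next I'll roll the jaws level, about −83°.

carry_out([
  [0,0,0],
  [0,0,0],
  [0,0,0],
  [0,0,0],
  [0,0,0],
], twist=[-7,-7,-7,-7,-7])

```text
clock: 5.88
tcp_pos: [0.0689, 0.5068, 1.0346]
tool_rot: [0.076, 2.379, -0.941]
contact_force: [0.4, 1.3, -0.1]
width: 0.0853
```

carry_out([
  [0,0,0],
  [0,0,0],
  [0,0,0],
  [0,0,0],
  [0,0,0],
], twist=[-7,-7,-7,-7,-7])

```text
clock: 6.3
tcp_pos: [0.0688, 0.5069, 1.0346]
tool_rot: [-0.187, 1.812, -0.819]
contact_force: [1.3, -0.3, 0.9]
width: 0.0854
```

carry_out([
  [0,0,0],
  [0,0,0],
], twist=[-7,-6])

```text
clock: 6.47
tcp_pos: [0.0689, 0.5068, 1.0346]
tool_rot: [-0.27, 1.599, -0.765]
contact_force: [-0.2, 0.2, 0.2]
width: 0.0854
```

```bash
cat >> h.py <<'E'
def go(target,maxmm=40,frm=None):
    s=r.state(); R=cv2.Rodrigues(s['tool_rot'])[0]; d=R.T@(np.array(target)-(s['tcp_pos'] if frm is None else np.array(frm)))*100
    n=int(np.ceil(np.linalg.norm(d)*10/maxmm)); print('total cm',d.round(2),'rows',n,'per row',(d/n).round(2))
E
python3 st.py; python3 -c "
from h import *
go([.35,.25,.75]); go([.52,-.09,.55],frm=[.35,.25,.75])"
```

```text
[[-0.192  0.253  0.948]
 [-0.58   0.75  -0.318]
 [-0.792 -0.611  0.002]] [0.0689 0.5068 1.0346] [ 2.323  0.156  1.251  0.849 -1.951  1.124] 6.4667 0.08538975395685408 [-0.2  0.2  0.2]
total cm [32.01  5.23 34.75] rows 12 per row [2.67 0.44 2.9 ]
total cm [32.28 -8.99 26.88] rows 11 per row [ 2.93 -0.82  2.44]
```

```bash
python3 -c "
from h import *
go([.45,.42,.75]); go([.62,.05,.6],frm=[.45,.42,.75])"
```

```text
total cm [20.23 20.51 38.83] rows 13 per row [1.56 1.58 2.99]
total cm [ 30.06 -14.29  27.84] rows 11 per row [ 2.73 -1.3   2.53]
```

carry_out([
  [1.6,1.6,3.0],
  [1.6,1.6,3.0],
  [1.6,1.6,3.0],
  [1.6,1.6,3.0],
  [1.6,1.6,3.0],
], twist=[0,0,0,0,0])

```text
clock: 6.88
tcp_pos: [0.1941, 0.478, 0.9473]
tool_rot: [-0.263, 1.602, -0.762]
contact_force: [0.8, 0.5, 1.5]
width: 0.0852
```

carry_out([
  [1.6,1.6,3.0],
  [1.6,1.6,3.0],
  [1.6,1.6,3.0],
  [1.6,1.6,3.0],
  [1.6,1.6,3.0],
], twist=[0,0,0,0,0])

```text
clock: 7.3
tcp_pos: [0.3399, 0.4438, 0.8367]
tool_rot: [-0.26, 1.6, -0.763]
contact_force: [-0.3, 1.4, -0.1]
width: 0.0853
```

```bash
python3 st.py;python3 -c "
from h import *
go([.62,.05,.6])"
```

```text
[[-0.193  0.257  0.947]
 [-0.574  0.753 -0.322]
 [-0.796 -0.605  0.002]] [0.3399 0.4438 0.8367] [ 1.304 -0.255  0.4    0.051 -1.306  1.522] 7.3 0.08533141314637915 [-0.3  1.4 -0.1]
total cm [36.02 -8.12 39.14] rows 14 per row [ 2.57 -0.58  2.8 ]
```

carry_out([
  [2.6,-0.6,2.8],
  [2.6,-0.6,2.8],
  [2.6,-0.6,2.8],
  [2.6,-0.6,2.8],
  [2.6,-0.6,2.8],
], twist=[0,0,0,0,0])

```text
clock: 7.72
tcp_pos: [0.429, 0.3155, 0.7595]
tool_rot: [-0.263, 1.598, -0.768]
contact_force: [0.8, 0.7, -0.3]
width: 0.0851
```

carry_out([
  [2.6,-0.6,2.8],
  [2.6,-0.6,2.8],
  [2.6,-0.6,2.8],
  [2.6,-0.6,2.8],
  [2.6,-0.6,2.8],
], twist=[0,0,0,0,0])

```text
clock: 8.13
tcp_pos: [0.5275, 0.1744, 0.6753]
tool_rot: [-0.265, 1.599, -0.771]
contact_force: [0.9, 0.6, 0.8]
width: 0.0851
```

```bash
python3 st.py;python3 -c "
from h import *
go([.62,.03,.45])"
```

```text
[[-0.195  0.258  0.946]
 [-0.579  0.748 -0.324]
 [-0.791 -0.611  0.003]] [0.5275 0.1744 0.6753] [ 0.032 -0.08   0.454 -0.835 -1.639  2.513] 8.1333 0.08514293004473797 [0.9 0.6 0.8]
total cm [24.39  5.36 13.35] rows 8 per row [3.05 0.67 1.67]
```

Joint 6 is close to its limit, so I'll make the half turn, which gives the same grasp.

carry_out([
  [0,0,0],
  [0,0,0],
  [0,0,0],
  [0,0,0],
  [0,0,0],
], twist=[7.16,7.16,7.16,7.16,7.16])

```text
clock: 8.55
tcp_pos: [0.5272, 0.1762, 0.6754]
tool_rot: [-0.015, 2.189, -0.909]
contact_force: [-0.1, 0.1, 0.3]
width: 0.0852
```

carry_out([
  [0,0,0],
  [0,0,0],
  [0,0,0],
  [0,0,0],
  [0,0,0],
], twist=[7.16,7.16,7.16,7.16,7.16])

```text
clock: 8.97
tcp_pos: [0.5269, 0.1765, 0.6755]
tool_rot: [0.306, 2.757, -1.007]
contact_force: [0.4, 0.1, 0.8]
width: 0.0853
```

carry_out([
  [0,0,0],
  [0,0,0],
  [0,0,0],
  [0,0,0],
  [0,0,0],
], twist=[7.16,7.16,7.16,7.16,7.16])

```text
clock: 9.38
tcp_pos: [0.5269, 0.1765, 0.6755]
tool_rot: [-0.568, -2.562, 0.817]
contact_force: [-0.1, -0.3, -0.1]
width: 0.0854
```

carry_out([
  [0,0,0],
  [0,0,0],
  [0,0,0],
  [0,0,0],
  [0,0,0],
], twist=[7.16,7.16,7.16,7.16,7.16])

```text
clock: 9.8
tcp_pos: [0.5269, 0.1765, 0.6755]
tool_rot: [-0.693, -1.988, 0.528]
contact_force: [-0.0, -0.5, 0.9]
width: 0.0854
```

carry_out([
  [0,0,0],
  [0,0,0],
  [0,0,0],
  [0,0,0],
  [0,0,0],
], twist=[7.16,7.16,7.16,7.16,7.16])

```text
clock: 10.22
tcp_pos: [0.5269, 0.1765, 0.6755]
tool_rot: [-0.748, -1.401, 0.263]
contact_force: [-0.7, 1.0, 0.5]
width: 0.0852
```

```bash
python3 st.py;python3 -c "
from h import *
go([.60,.01,.45])
go([.62,.02,.3],frm=[.60,.01,.45])"
```

```text
[[ 0.185  0.257 -0.949]
 [ 0.584  0.748  0.316]
 [ 0.791 -0.612 -0.011]] [0.5269 0.1765 0.6755] [ 0.038 -0.08   0.454 -0.832 -1.637 -0.621] 10.2167 0.08516041087497325 [-0.7  1.   0.5]
total cm [-26.19   3.23 -11.95] rows 8 per row [-3.27  0.4  -1.49]
total cm [-10.9   10.45  -1.41] rows 4 per row [-2.73  2.61 -0.35]
```

carry_out([
  [-3.3,0.4,-1.5],
  [-3.3,0.4,-1.5],
  [-3.3,0.4,-1.5],
  [-3.3,0.4,-1.5],
  [-3.3,0.4,-1.5],
], twist=[0,0,0,0,0], claw=0.1)

```text
clock: 10.63
tcp_pos: [0.5735, 0.0706, 0.5327]
tool_rot: [-0.748, -1.407, 0.266]
contact_force: [1.8, -0.3, 0.5]
width: 0.0471
```

carry_out([
  [-3.3,0.4,-1.5],
  [-3.3,0.4,-1.5],
  [-3.3,0.4,-1.5],
], twist=[0,0,0])

```text
clock: 10.88
tcp_pos: [0.6017, 0.0075, 0.4475]
tool_rot: [-0.748, -1.407, 0.267]
contact_force: [1.0, 0.2, -0.2]
width: 0.0468
```

carry_out([
  [-2.7,2.6,-0.4],
  [-2.7,2.6,-0.4],
  [-2.7,2.6,-0.4],
  [-2.7,2.6,-0.4],
], twist=[0,0,0,0])

```text
clock: 11.22
tcp_pos: [0.6239, 0.0179, 0.2982]
tool_rot: [-0.749, -1.407, 0.267]
contact_force: [0.7, 0.2, -0.6]
width: 0.0469
```

```bash
python3 st.py;python3 - <<'E'
from h import *
ims={}
for n in('scene','top'):
    im=ims[n]=read_camera(n)
    for q in('dipper_grip','dipper_hook','dipper_mid'): print(n,q,[(px(a['location']).round(1),round(a['conf'],2)) for a in nets.place_of(q,n)[:2]])
P=[[.653,.119,.155],[.656,.139,.206],r.state()['tcp_pos']]
a,b=proj('scene',P),proj('top',P);print(a,b)
A=cv2.resize(ims['scene'][115:245,270:400],(600,600),interpolation=cv2.INTER_CUBIC)
for p in a: cv2.circle(A,tuple(int(v) for v in (p-[270,115])*600/130),4,(0,0,255),1)
cv2.imwrite('pics/c2.png',A)
go([.63,.052,.21])
E
```

```text
[[ 0.179  0.257 -0.95 ]
 [ 0.587  0.747  0.313]
 [ 0.79  -0.613 -0.016]] [0.6239 0.0179 0.2982] [-0.281  0.263  0.059 -0.926 -1.407  0.153] 11.2167 0.04691433585653867 [ 0.7  0.2 -0.6]
scene dipper_grip []
scene dipper_hook []
scene dipper_mid []
top dipper_grip [(array([309.8, 168.6]), 0.6)]
top dipper_hook [(array([306.8, 158.5]), 0.68)]
top dipper_mid [(array([299.5, 167. ]), 0.7)]
[[355.77126531 189.32133208]
 [356.06455859 170.14768882]
 [359.38267376 170.84059171]] [[310.68715079 162.56735034]
 [302.71955813 157.41109289]
 [348.30503861 159.34487103]]
total cm [-5.27  8.35  0.72] rows 3 per row [-1.76  2.78  0.24]
```

View pics/c2.png

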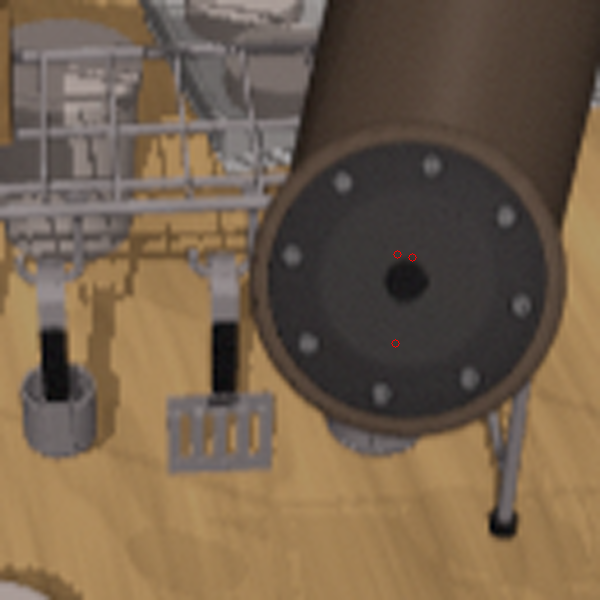

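```bash
python3 - <<'E'
from h import *
im=read_camera('top')
A=cv2.resize(im[120:220,260:360],(800,600) and (600,600),interpolation=cv2.INTER_CUBIC)
A=cv2.convertScaleAbs(A,alpha=1.6)
rx=np.array([.155,.988,0]);ry=np.array([-.988,.155,0])
H=np.array([.656,.139,.206])
P=[H-.02*rx+[0,0,-.022],H-.02*rx+[0,0,-.08],H+.015*rx+[0,0,-.081],H-.028*rx+[0,0,.06]]
# cup rim & front edge ends
P+= [H+.015*rx+.033*(np.cos(t)*rx+np.sin(t)*ry)+[0,0,-.081] for t in np.arange(0,6.28,.52)]
P+=[np.array([.553,.127,.266])+s*ry for s in(-.184,.184)]
for i,p in enumerate(proj('top',P)): cv2.circle(A,tuple(int(v) for v in (p-[260,120])*6),4,[(0,0,255),(0,255,255),(255,0,0),(0,255,0)][min(i,3)],1)
cv2.imwrite('pics/c3.png',A)
E
```

```text
(no output)
```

View pics/c3.png

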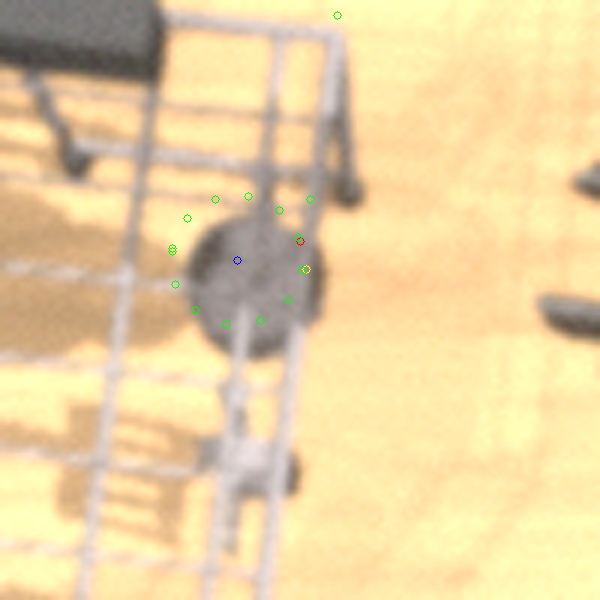

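```bash
python3 - <<'E'
from h import *
from scipy.optimize import least_squares
obs=[('top',(302.8,167.3),'rim'),('scene',(352.4,192.8),'rim'),('scene',(355.1,190.7),'grip'),('scene',(355.2,168.7),'top')]
def pts(v):
    x=np.array([np.cos(v[2]),np.sin(v[2]),0]);H=np.array([v[0],v[1],v[3]])
    return {'rim':H+.015*x+[0,0,-.081],'grip':H-.0245*x+[0,0,-.051],'top':H+[0,0,.004]}
def f(v):
    p=pts(v); return np.r_[np.concatenate([proj(c,p[k])[0]-o for c,o,k in obs]),(v[2]-1.415)*30,(v[3]-.206)*500]
s=least_squares(f,[.65,.13,1.41,.206]); print(s.x.round(4),s.fun.round(2)); print({k:v.round(4) for k,v in pts(s.x).items()})
go([.63,.052,.21])
E
```

```text
[0.6494 0.1311 1.43   0.2074] [-0.68 -1.88 -0.31 -1.87 -0.61  1.43 -0.61  1.97  0.45  0.7 ]
{'rim': array([0.6515, 0.146 , 0.1264]), 'grip': array([0.646 , 0.1069, 0.1564]), 'top': array([0.6494, 0.1311, 0.2114])}
total cm [-5.24  8.32  0.69] rows 3 per row [-1.75  2.77  0.23]
```

```bash
python3 - <<'E'
from h import *
go([.625,.048,.212]); go([.648,.115,.157],maxmm=20,frm=[.625,.048,.212])
E
```

```text
total cm [-5.41  7.77  1.04] rows 3 per row [-1.8   2.59  0.35]
total cm [-0.01  8.97  0.01] rows 5 per row [-0.    1.79  0.  ]
```

carry_out([
  [-1.8,2.6,0.35],
  [-1.8,2.6,0.35],
  [-1.8,2.6,0.35],
], twist=[0,0,0])

```text
clock: 11.92
tcp_pos: [0.6248, 0.0487, 0.2106]
tool_rot: [-0.749, -1.41, 0.266]
contact_force: [0.2, -0.8, -0.2]
width: 0.0471
```

carry_out([
  [0,2,0],
  [0,2,0],
  [0,1.5,0],
  [0,0,0],
], twist=[0,0,0,0])

```text
clock: 12.25
tcp_pos: [0.6381, 0.092, 0.1748]
tool_rot: [-0.744, -1.406, 0.267]
contact_force: [-0.3, -0.3, 0.1]
width: 0.0471
```

```bash
python3 st.py; python3 - <<'E'
from h import *
im=read_camera('top'); go([.648,.115,.157])
A=np.vstack([cv2.resize(im[130:200,260:360],(800,560),interpolation=cv2.INTER_CUBIC)])
A=cv2.convertScaleAbs(A,alpha=1.3)
cv2.imwrite('pics/c4.png',A)
E
```

```text
[[ 0.18   0.254 -0.95 ]
 [ 0.585  0.749  0.311]
 [ 0.791 -0.612 -0.013]] [0.6381 0.092  0.1748] [-0.172  0.373 -0.078 -1.004 -1.185  0.301] 12.25 0.047061272576964276 [-0.3 -0.3  0.1]
total cm [ 0.11  3.19 -0.16] rows 1 per row [ 0.11  3.19 -0.16]
```

View pics/c4.png

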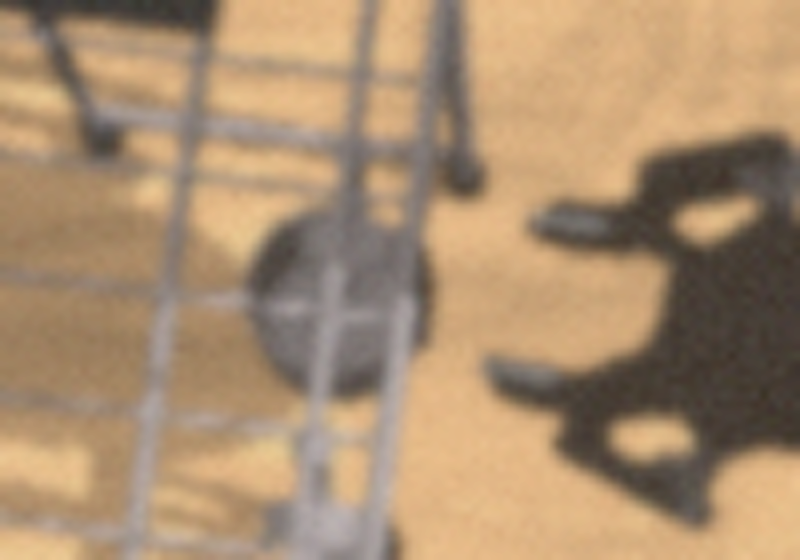

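```bash
python3 - <<'E'
from h import *
s=r.state();R=cv2.Rodrigues(s['tool_rot'])[0];t=s['tcp_pos']+.010*R[:,1]
print('tips',t,'obs',atz('top',(260+525/8,130+296/8),t[2]))
c=atz('top',(260+345/8,130+302/8),.125);print('cup',c,'grip',c-.035*np.array([.155,.988,0]))
print(proj('scene',[.6466,.1113,.155]),proj('scene',c))
c=atz('top',(260+345/8,130+302/8),.0925);print('cup mid',c)
E
```

```text
tips [0.64071551 0.09841839 0.16951273] obs [0.63578145 0.07555126 0.16951273]
cup [0.64462571 0.14309914 0.125     ] grip [0.63920071 0.10851914 0.125     ]
[[354.25367272 191.43446113]] [[349.97371098 192.27740056]]
cup mid [0.65186331 0.14510437 0.0925    ]
```

```bash
python3 -c "
from h import *
go([.644,.114,.157])"
```

```text
total cm [-0.02  3.02  0.19] rows 1 per row [-0.02  3.02  0.19]
```

Move in, then close.

carry_out([
  [0,0.9,0.2],
  [0,1.0,0.0],
  [0,1.0,0.0],
  [0,0.1,0],
], twist=[0,0,0,0])

```text
clock: 12.63
tcp_pos: [0.6438, 0.1144, 0.1562]
tool_rot: [-0.745, -1.405, 0.267]
contact_force: [0.4, 0.5, -0.5]
width: 0.047
```

carry_out([
  [0,0,0],
  [0,0,0],
  [0,0,0],
  [0,0,0],
  [0,0,0],
], twist=[0,0,0,0,0], claw=-1)

```text
clock: 13.05
tcp_pos: [0.644, 0.1127, 0.1573]
tool_rot: [-0.747, -1.406, 0.267]
contact_force: [-0.6, -0.2, 1.0]
width: 0.0002
```

```bash
python3 st.py
```

```text
[[ 0.18   0.255 -0.95 ]
 [ 0.585  0.748  0.312]
 [ 0.791 -0.612 -0.015]] [0.644  0.1127 0.1573] [-0.139  0.392 -0.091 -1.024 -1.141  0.315] 13.05 0.000196515219607309 [-0.6 -0.2  1. ]
```

```bash
python3 - <<'E'
from h import *
im=read_camera('top')
A=np.vstack([cv2.resize(im[130:200,260:360],(800,560),interpolation=cv2.INTER_CUBIC)])
A=cv2.convertScaleAbs(A,alpha=1.3)
s=r.state();R=cv2.Rodrigues(s['tool_rot'])[0]
for d,c in((-.005,(0,0,255)),(.014,(0,255,0))):
    p=(proj('top',s['tcp_pos']+d*R[:,1])[0]-[260,130])*8; cv2.circle(A,tuple(int(v) for v in p),4,c,1)
cv2.imwrite('pics/c5.png',A)
E
```

```text
(no output)
```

View pics/c5.png

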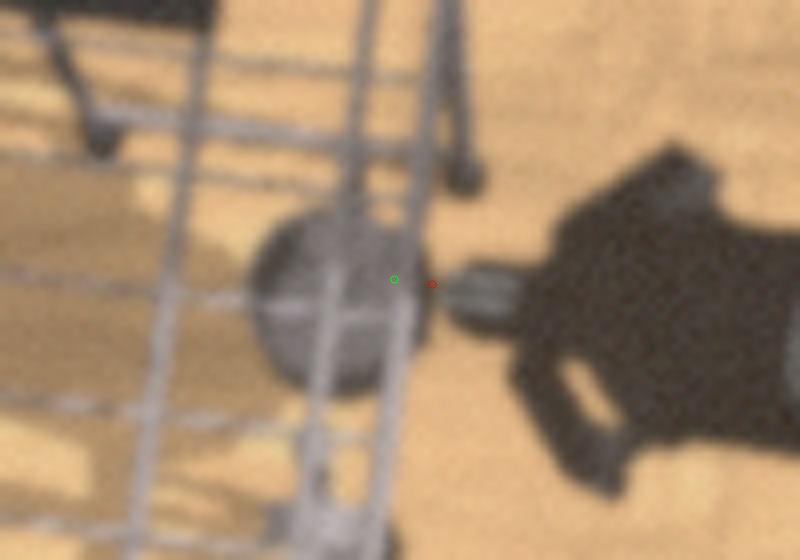

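The fingertips stop just short of the handle: the top camera reads about 16 mm low in y compared with the arm, and the first scene-camera estimate was right. I'll open, move in another 23 mm and close again.

carry_out([
  [0,-0.3,0],
  [0,0,0],
  [0,0,0],
  [0,0,0],
], twist=[0,0,0,0], claw=0.1)

```text
clock: 13.43
tcp_pos: [0.6432, 0.1107, 0.159]
tool_rot: [-0.746, -1.406, 0.267]
contact_force: [-0.4, -0.1, -0.0]
width: 0.0466
```

```bash
python3 st.py; python3 -c "
from h import *
go([.644,.1355,.157],maxmm=8)"
```

```text
[[ 0.18   0.255 -0.95 ]
 [ 0.585  0.748  0.312]
 [ 0.791 -0.612 -0.015]] [0.6432 0.1107 0.159 ] [-0.142  0.39  -0.09  -1.022 -1.145  0.313] 13.4333 0.046556543288772054 [-0.4 -0.1 -0. ]
total cm [1.31 2.   0.7 ] rows 4 per row [0.33 0.5  0.18]
```

carry_out([
  [0.3,0.5,0.2],
  [0.3,0.5,0.2],
  [0.3,0.5,0.2],
  [0.4,0.5,0.1],
], twist=[0,0,0,0])

```text
clock: 13.77
tcp_pos: [0.6437, 0.1365, 0.1566]
tool_rot: [-0.746, -1.405, 0.267]
contact_force: [-0.2, -0.4, -1.2]
width: 0.0471
```

carry_out([
  [0,0,0],
  [0,0,0],
  [0,0,0],
  [0,0,0],
  [0,0,0],
], twist=[0,0,0,0,0], claw=-1)

```text
clock: 14.18
tcp_pos: [0.6446, 0.1352, 0.1571]
tool_rot: [-0.747, -1.406, 0.266]
contact_force: [2.9, -0.4, 0.5]
width: 0.0144
```

```bash
python3 st.py
```

```text
[[ 0.18   0.256 -0.95 ]
 [ 0.585  0.748  0.313]
 [ 0.791 -0.612 -0.015]] [0.6446 0.1352 0.1571] [-0.102  0.384 -0.102 -1.035 -1.111  0.299] 14.1833 0.01444193082528761 [ 2.9 -0.4  0.5]
```

carry_out([
  [0.4,-0.3,0],
  [0.4,-0.3,0],
  [0.4,-0.3,0],
  [0.4,-0.3,0],
  [0.4,-0.3,0],
], twist=[0,0,0,0,0])

```text
clock: 14.6
tcp_pos: [0.6435, 0.1361, 0.1824]
tool_rot: [-0.746, -1.406, 0.267]
contact_force: [-0.6, -0.3, -1.1]
width: 0.0147
```

```bash
python3 st.py;  python3 -c "
from h import *
p=r.state()['tcp_pos']
go(p+np.array([-.0155,-.0988,0]),maxmm=15)"
```

```text
[[ 0.18   0.255 -0.95 ]
 [ 0.585  0.749  0.311]
 [ 0.791 -0.612 -0.014]] [0.6435 0.1361 0.1824] [-0.095  0.35  -0.088 -1.016 -1.132  0.25 ] 14.6 0.014714923419242128 [-0.6 -0.3 -1.1]
total cm [-6.06 -7.79 -1.6 ] rows 7 per row [-0.87 -1.11 -0.23]
```

carry_out([
  [-0.9,-1.1,-0.2],
  [-0.9,-1.1,-0.2],
  [-0.9,-1.1,-0.2],
  [-0.9,-1.1,-0.2],
  [-0.9,-1.1,-0.2],
], twist=[0,0,0,0,0])

```text
clock: 15.02
tcp_pos: [0.6307, 0.0636, 0.1797]
tool_rot: [-0.747, -1.405, 0.267]
contact_force: [0.0, -0.7, -1.9]
width: 0.015
```

carry_out([
  [-0.9,-1.1,-0.2],
  [-0.9,-1.1,-0.2],
  [-0.9,-1.1,-0.2],
  [-0.9,-1.1,-0.2],
  [-0.9,-1.1,-0.2],
], twist=[0,0,0,0,0])

```text
clock: 15.43
tcp_pos: [0.6182, -0.0067, 0.1782]
tool_rot: [-0.746, -1.406, 0.267]
contact_force: [0.0, -0.6, -1.6]
width: 0.0149
```

```bash
python3 st.py; python3 - <<'E'
from h import *
im=read_camera('scene')
cv2.imwrite('pics/c6.png',cv2.resize(im[110:310,230:430],(800,600) and (600,600),interpolation=cv2.INTER_CUBIC))
E
```

```text
[[ 0.18   0.255 -0.95 ]
 [ 0.585  0.748  0.312]
 [ 0.791 -0.612 -0.014]] [ 0.6182 -0.0067  0.1782] [-0.333  0.399 -0.037 -0.958 -1.313  0.374] 15.4333 0.01493685455628932 [ 0.  -0.6 -1.6]
```

View pics/c6.png

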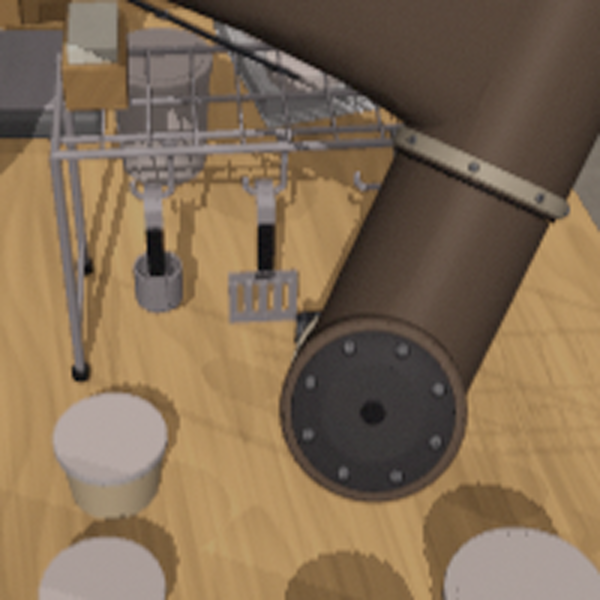

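carry_out([
  [-1.1,0.85,0],
  [-1.1,0.85,0],
  [-1.1,0.85,0],
  [-1.1,0.85,0],
  [-0.8,0.6,0],
], twist=[0,0,0,0,0])

```text
clock: 15.9
tcp_pos: [0.6185, -0.0048, 0.1099]
tool_rot: [-0.744, -1.403, 0.267]
contact_force: [0.3, -0.7, -2.5]
width: 0.0145
```

carry_out([
  [-0.16,0.12,0],
  [-0.16,0.12,0],
  [0,0,0],
], twist=[0,0,0])

```text
clock: 16.15
tcp_pos: [0.6194, -0.0056, 0.1083]
tool_rot: [-0.746, -1.405, 0.267]
contact_force: [0.4, -0.5, -1.7]
width: 0.015
```

```bash
python3 - <<'E'
from h import *
im=read_camera('top')
cv2.imwrite('pics/c7.png',cv2.resize(im[120:220,280:400],(720,600),interpolation=cv2.INTER_CUBIC))
E
python3 st.py
```

```text
[[ 0.179  0.255 -0.95 ]
 [ 0.586  0.748  0.311]
 [ 0.791 -0.612 -0.015]] [ 0.6196 -0.0057  0.1089] [-0.339  0.491 -0.074 -0.988 -1.244  0.489] 16.2 0.014484839114367445 [-0.8 -0.  -1.3]
```

View pics/c7.png

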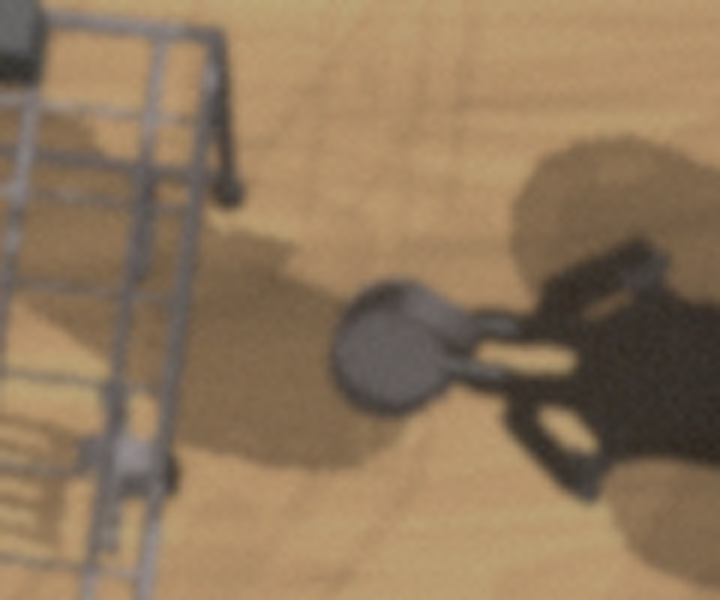

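carry_out([
  [-0.16,0.12,0],
  [-0.16,0.12,0],
  [-0.16,0.12,0],
  [0,0,0],
], twist=[0,0,0,0])

```text
clock: 16.53
tcp_pos: [0.6193, -0.0058, 0.1026]
tool_rot: [-0.746, -1.406, 0.267]
contact_force: [-0.5, -0.3, -1.2]
width: 0.0145
```

carry_out([
  [-0.16,0.12,0],
  [0,0,0],
], twist=[0,0])

```text
clock: 16.7
tcp_pos: [0.6193, -0.0059, 0.1005]
tool_rot: [-0.746, -1.406, 0.267]
contact_force: [-0.4, 0.3, -1.9]
width: 0.0146
```

carry_out([
  [-0.16,0.12,0],
  [0,0,0],
], twist=[0,0])

```text
clock: 16.87
tcp_pos: [0.6193, -0.0059, 0.0984]
tool_rot: [-0.746, -1.405, 0.267]
contact_force: [-0.3, 0.1, -2.0]
width: 0.0149
```

carry_out([
  [-0.16,0.12,0],
  [0,0,0],
], twist=[0,0])

```text
clock: 17.03
tcp_pos: [0.6194, -0.0059, 0.0964]
tool_rot: [-0.746, -1.406, 0.267]
contact_force: [-0.5, 0.9, -2.1]
width: 0.0146
```

carry_out([
  [-0.08,0.06,0],
  [0,0,0],
], twist=[0,0])

```text
clock: 17.2
tcp_pos: [0.6196, -0.006, 0.0959]
tool_rot: [-0.746, -1.406, 0.267]
contact_force: [-0.1, -0.8, -1.5]
width: 0.0143
```

carry_out([
  [-0.08,0.06,0],
  [0,0,0],
], twist=[0,0])

```text
clock: 17.37
tcp_pos: [0.6197, -0.0058, 0.0958]
tool_rot: [-0.746, -1.407, 0.266]
contact_force: [-1.3, -0.8, 5.1]
width: 0.0145
```

carry_out([
  [-0.08,0.06,0],
  [0,0,0],
], twist=[0,0])

```text
clock: 17.53
tcp_pos: [0.6199, -0.0057, 0.0957]
tool_rot: [-0.745, -1.409, 0.266]
contact_force: [-2.2, -1.8, 10.0]
width: 0.0144
```

carry_out([
  [0.06,-0.04,0],
  [0,0,0],
], twist=[0,0])

```text
clock: 17.7
tcp_pos: [0.6198, -0.0059, 0.0958]
tool_rot: [-0.746, -1.408, 0.266]
contact_force: [-1.7, -0.9, 7.7]
width: 0.0144
```

carry_out([
  [0,0,0],
  [0,0,0],
  [0,0,0],
  [0,0,0],
], twist=[0,0,0,0], claw=0.0)

```text
clock: 18.03
tcp_pos: [0.6194, -0.006, 0.0942]
tool_rot: [-0.746, -1.406, 0.267]
contact_force: [0.7, -0.2, -1.5]
width: 0.0426
```

carry_out([
  [0,-1.5,0],
  [0,-2,0],
  [0,-2,0],
  [0,0,0],
], twist=[0,0,0,0])

```text
clock: 18.37
tcp_pos: [0.6058, -0.0506, 0.1304]
tool_rot: [-0.75, -1.408, 0.267]
contact_force: [0.9, -0.6, 0.4]
width: 0.0427
```

```bash
python3 st.py; python3 - <<'E'
from h import *
im=read_camera('top')
A=cv2.resize(im[130:205,290:390],(800,600),interpolation=cv2.INTER_CUBIC)
for q in('dipper_mid','dipper_hook','dipper_grip'): print(q,[(px(a['location']).round(1),round(a['conf'],2)) for a in nets.place_of(q,'top')[:1]])
cv2.imwrite('pics/c8.png',A)
E
```

```text
[[ 0.178  0.257 -0.95 ]
 [ 0.588  0.746  0.313]
 [ 0.789 -0.614 -0.018]] [ 0.6058 -0.0506  0.1304] [-0.407  0.474 -0.047 -0.951 -1.314  0.487] 18.3667 0.04271473765891753 [ 0.9 -0.6  0.4]
dipper_mid [(array([344.8, 174.1]), 0.67)]
dipper_hook [(array([356. , 173.8]), 0.82)]
dipper_grip [(array([355.9, 178.8]), 0.71)]
```

View pics/c8.png

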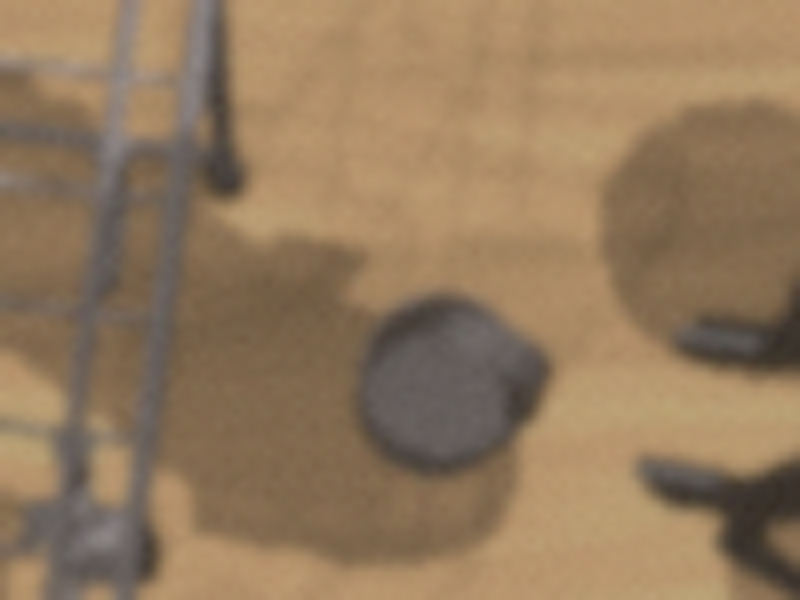

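The dipper stands upright and let go. Now I'll regrip it by the handle's top, slightly deeper than before.

```bash
python3 - <<'E'
from h import *
go([.6086,-.037,.176],maxmm=25);go([.624,.0075,.139],maxmm=20,frm=[.6086,-.037,.176])
E
```

```text
total cm [ 4.45 -2.11 -0.07] rows 2 per row [ 2.22 -1.06 -0.03]
total cm [-0.04  5.99 -0.02] rows 3 per row [-0.01  2.   -0.01]
```

carry_out([
  [2.2,-1.05,0],
  [2.2,-1.05,0],
  [0,0,0],
], twist=[0,0,0])

```text
clock: 18.82
tcp_pos: [0.6096, -0.0365, 0.1797]
tool_rot: [-0.748, -1.411, 0.267]
contact_force: [0.7, 0.1, 0.1]
width: 0.0426
```

carry_out([
  [0,1.5,0],
  [0,1.5,0],
  [0,1.5,0],
  [0,1.5,0],
  [0,0,0],
], twist=[0,0,0,0,0])

```text
clock: 19.23
tcp_pos: [0.6224, 0.0112, 0.1357]
tool_rot: [-0.742, -1.402, 0.268]
contact_force: [0.4, 0.6, -0.6]
width: 0.0427
```

carry_out([
  [0,0,0],
  [0,0,0],
  [0,0,0],
  [0,0,0],
  [0,0,0],
], twist=[0,0,0,0,0], claw=-1)

```text
clock: 19.65
tcp_pos: [0.6233, 0.0073, 0.139]
tool_rot: [-0.747, -1.406, 0.267]
contact_force: [0.5, 0.9, -1.5]
width: 0.0126
```

```bash
python3 st.py; python3 - <<'E'
from h import *
for n in('scene','top'):
    im=read_camera(n)
    for q in('pot_mid','tub','cup'):
        for a in nets.cut_out(q,n)[:2]:
            ys,xs=np.nonzero(a['pixels']); print(n,q,round(a['conf'],2),px(a['location']).round(1),xs.min(),xs.max(),ys.min(),ys.max())
    print(nets.place_of('pot_mid',n)[:1])
# original pictures: bottom footprints
E
```

```text
[[ 0.18   0.255 -0.95 ]
 [ 0.586  0.748  0.312]
 [ 0.79  -0.612 -0.015]] [0.6233 0.0073 0.139 ] [-0.314  0.446 -0.065 -0.981 -1.256  0.427] 19.65 0.012550353931694935 [ 0.5  0.9 -1.5]
scene pot_mid 0.81 [347.3 352.4] 320 374 314 392
scene tub 0.88 [402.4 320.6] 376 432 286 361
scene tub 0.65 [281.3 199.4] 275 290 171 213
scene cup 0.56 [268.4 262.4] 248 286 241 282
[{'location': [0.547, 0.8838], 'conf': 0.97}]
top tub 0.97 [429.6 154.6] 416 443 142 167
top tub 0.78 [196.3 217.7] 172 219 198 236
top cup 0.95 [347.7 256.5] 332 364 239 270
top cup 0.6 [398.  260.1] 384 416 247 278
[]
```

```bash
python3 - <<'E'
from h import *
A=read_camera('top'); B=read_camera('scene')
P0=np.array([.525,-.300]); t=np.linspace(0,2*np.pi,25)
def draw(n,im,x0,y0,w,h,k):
    C=cv2.convertScaleAbs(cv2.resize(im[y0:y0+h,x0:x0+w],None,fx=k,fy=k,interpolation=cv2.INTER_CUBIC),alpha=1.4)
    for z,rr,c in((.14,.055,(0,0,255)),(.0,.055,(0,255,0)),(.004,.052,(255,255,0))):
        for p in proj(n,np.c_[P0[0]+rr*np.cos(t),P0[1]+rr*np.sin(t),0*t+z]): cv2.circle(C,tuple(int(v) for v in (p-[x0,y0])*k),1,c,-1)
    return C
C=np.hstack([draw('top',A,415,175,70,60,5.7),draw('scene',B,305,305,80,95,4)[:342]]) if 0 else None
a=draw('top',A,415,175,70,60,5.7); b=draw('scene',B,305,305,80,95,4.2)
h=max(a.shape[0],b.shape[0]); pad=lambda m:cv2.copyMakeBorder(m,0,h-m.shape[0],0,0,cv2.BORDER_CONSTANT)
cv2.imwrite('pics/c9.png',np.hstack([pad(a),pad(b)]))
for z in(.065,): print('cup rim', atz('top',(345,178.1),z))
print('handle top', atz('top',(290+525/8,130+375/8),.14))
E
```

```text
cup rim [0.62246809 0.01503671 0.065     ]
handle top [ 0.61123195 -0.01234584  0.14      ]
```

View pics/c9.png

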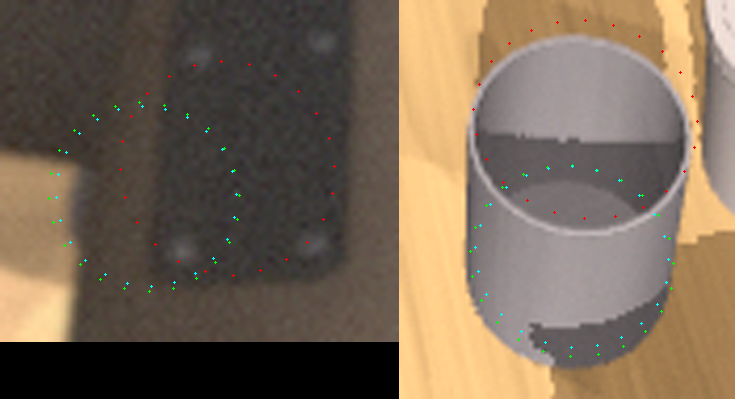

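```bash
python3 - <<'E'
from h import *
from scipy.optimize import least_squares
t=np.linspace(0,2*np.pi,361)
def ext(v,z,n='scene'):
    p=proj(n,np.c_[v[0]+.055*np.cos(t),v[1]+.055*np.sin(t),0*t+z]); return p.min(0),p.max(0)
c=lambda x,y:((x-399)/4.2+305,y/4.2+305)
L,Rr,T,B=c(471,0)[0],c(690,0)[0],c(0,36)[1],c(0,234)[1]; BB=c(0,368)[1]
def f(v):
    a,b=ext(v,.14); a2,b2=ext(v,0); return [a[0]-L,b[0]-Rr,a[1]-T,b[1]-B,b2[1]-BB]
s=least_squares(f,[.525,-.3]); print(s.x,s.fun.round(2))
print('top net', atz('top',(446.4,207.3),.07), proj('top',[[*s.x,.07],[*s.x,.14]]))
im=cv2.imread('pics/top0.png',0)
# pot in top0: dark silhouette rows/cols
cut=cv2.GaussianBlur(im,(3,3),0)[180:240,420:485]
print((cut[::4,::3]//10))
E
```

```text
[ 0.52057364 -0.30680617] [-0.71  0.7  -0.65 -0.2   0.71]
top net [ 0.52446885 -0.29750983  0.07      ] [[449.45191798 208.50066786]
 [457.31450358 205.90368965]]
[[ 5  5  5  6  6  8 10 11 11 10  9  8  8  8  8  8  8  8  8  8  8  9]
 [10  8  8  7  9 10 11  9  8  8  8  8  8  8  8  8  8  8  8  7  8  8]
 [10 11 11 11 12 12 11  8  8  8  8  8  8  8  8  8  8  8  8  8  8  8]
 [ 8  8  8  9 10 11 11  9  7  7  6  5  5  5  5  7  8  8  8  8  8  8]
 [ 8  8  8  8  8  7  6  7  7  5  5  5  5  5  5  5  5  7  8  8  8  8]
 [ 8  8  7  7  6  5  5  7  7  7  7  5  5  5  5  4  4  5  8  8  8  8]
 [ 8  8  8  6  5  5  6  7  7  7  7  7  6  4  5  4  5  5  6  9  9  9]
 [ 8  8  7  5  5  5  6  7  7  7  7  7  7  5  4  4  5  5  6  8  8  9]
 [ 7  7  6  5  5  5  5  7  7  7  7  7  7  6  5  4  5  5  7  9  9  9]
 [ 7  7  7  5  5  5  5  7  7  7  7  7  7  5  5  5  5  5  8  9  9  9]
 [ 8  8  8  6  5  5  5  5  7  7  7  7  6  5  5  5  5  8  9  9  9  9]
 [10  9  9  8  6  5  5  5  5  5  7  7  6  6  7  9 11 12 12 11 11 10]
 [11 11 12 12 11 11 10  8  8  9  9 10 11 12 12 12 12 12 12 12 12 12]
 [12 12 12 12 11 11 12 12 12 12 12 12 12 12 12 12 12 12 12 12 12 12]
 [11 11 11 11 11 11 11 12 12 12 12 12 12 12 12 12 12 12 12 12 12 12]]
```

carry_out([
  [0.8,-0.6,0],
  [0.8,-0.6,0],
  [0.8,-0.6,0],
  [0,0,0],
], twist=[0,0,0,0])

```text
clock: 20.58
tcp_pos: [0.6241, 0.008, 0.1723]
tool_rot: [-0.748, -1.41, 0.267]
contact_force: [0.4, -0.2, -1.4]
width: 0.0129
```

carry_out([
  [2.2,-1.7,0],
  [2.2,-1.7,0],
  [2.2,-1.7,0],
  [2.2,-1.7,0],
  [2.2,-1.7,0],
], twist=[0,0,0,0,0])

```text
clock: 21.0
tcp_pos: [0.6208, 0.0093, 0.3099]
tool_rot: [-0.746, -1.406, 0.267]
contact_force: [1.1, -0.1, -2.1]
width: 0.0125
```

```bash
python3 st.py; python3 -c "
from h import *
go([.523,-.308,.313],maxmm=20)"
```

```text
[[ 0.179  0.255 -0.95 ]
 [ 0.586  0.748  0.311]
 [ 0.79  -0.612 -0.015]] [0.6208 0.0093 0.3099] [-0.296  0.256  0.076 -0.923 -1.435  0.143] 21.0 0.012458484000635619 [ 1.1 -0.1 -2.1]
total cm [-20.09 -26.43  -0.6 ] rows 17 per row [-1.18 -1.55 -0.04]
```

carry_out([
  [-0.8,-1.0,0],
  [-1.2,-1.6,0],
  [-1.2,-1.6,0],
  [-1.2,-1.6,0],
  [-1.2,-1.6,0],
], twist=[0,0,0,0,0])

```text
clock: 21.42
tcp_pos: [0.5916, -0.0797, 0.3095]
tool_rot: [-0.746, -1.407, 0.267]
contact_force: [0.9, 0.7, -1.4]
width: 0.0128
```

carry_out([
  [-1.2,-1.6,0],
  [-1.2,-1.6,0],
  [-1.2,-1.6,0],
  [-1.2,-1.6,0],
  [-1.2,-1.6,0],
], twist=[0,0,0,0,0])

```text
clock: 21.83
tcp_pos: [0.5605, -0.1749, 0.3108]
tool_rot: [-0.746, -1.406, 0.267]
contact_force: [0.4, 0.4, -2.4]
width: 0.0129
```

```bash
python3 st.py; python3 -c "
from h import *
go([.523,-.308,.313],maxmm=20)"
```

```text
[[ 0.18   0.255 -0.95 ]
 [ 0.585  0.748  0.312]
 [ 0.791 -0.612 -0.015]] [ 0.5605 -0.1749  0.3108] [-0.6    0.352  0.2   -0.874 -1.687  0.307] 21.8333 0.012863672171399852 [ 0.4  0.4 -2.4]
total cm [ -8.29 -11.05  -0.59] rows 7 per row [-1.18 -1.58 -0.08]
```

carry_out([
  [-1.2,-1.6,-0.1],
  [-1.2,-1.6,-0.1],
  [-1.2,-1.6,-0.1],
  [-1.2,-1.6,-0.1],
  [-1.2,-1.6,-0.1],
], twist=[0,0,0,0,0])

```text
clock: 22.25
tcp_pos: [0.5342, -0.2715, 0.3124]
tool_rot: [-0.746, -1.406, 0.267]
contact_force: [0.2, 0.9, -2.9]
width: 0.013
```

carry_out([
  [-1.2,-1.6,-0.1],
  [-1.0,-1.4,0],
  [0,0,0],
  [0,0,0],
], twist=[0,0,0,0])

```text
clock: 22.58
tcp_pos: [0.5237, -0.3072, 0.3128]
tool_rot: [-0.747, -1.405, 0.266]
contact_force: [0.2, 0.1, -3.2]
width: 0.0128
```

```bash
python3 st.py; python3 - <<'E'
from h import *
go([.523,-.308,.313],maxmm=20)
A=read_camera('top')
for q in('dipper_mid','pot_mid'):
    for f in (nets.place_of,): print(q,[(px(a['location']).round(1),round(a['conf'],2)) for a in f(q,'top')[:2]])
    for a in nets.cut_out(q,'top')[:1]:
        ys,xs=np.nonzero(a['pixels']); print(xs.min(),xs.max(),ys.min(),ys.max(),a['conf'])
C=cv2.convertScaleAbs(cv2.resize(A[165:240,410:510],(800,600),interpolation=cv2.INTER_CUBIC),alpha=1.5)
t=np.linspace(0,2*np.pi,25)
for ce,z,rr,c in (((.521,-.305),.14,.055,(0,0,255)),((.522,-.302),.238,.033,(0,255,0))):
    for p in proj('top',np.c_[ce[0]+rr*np.cos(t),ce[1]+rr*np.sin(t),0*t+z]): cv2.circle(C,tuple(int(v) for v in (p-[410,165])*8),2,c,-1)
cv2.imwrite('pics/c10.png',C)
E
```

```text
[[ 0.181  0.256 -0.95 ]
 [ 0.585  0.748  0.313]
 [ 0.791 -0.612 -0.014]] [ 0.5237 -0.3072  0.3128] [-0.776  0.471  0.378 -0.839 -1.858  0.377] 22.5833 0.012798213855953193 [ 0.2  0.1 -3.2]
total cm [-0.05 -0.09  0.04] rows 1 per row [-0.05 -0.09  0.04]
dipper_mid [(array([470.3, 197.4]), 0.63)]
449 489 187 209 0.72
pot_mid [(array([448.5, 209.4]), 0.65), (array([293. , 234.7]), 0.65)]
427 475 191 228 0.66
```

View pics/c10.png

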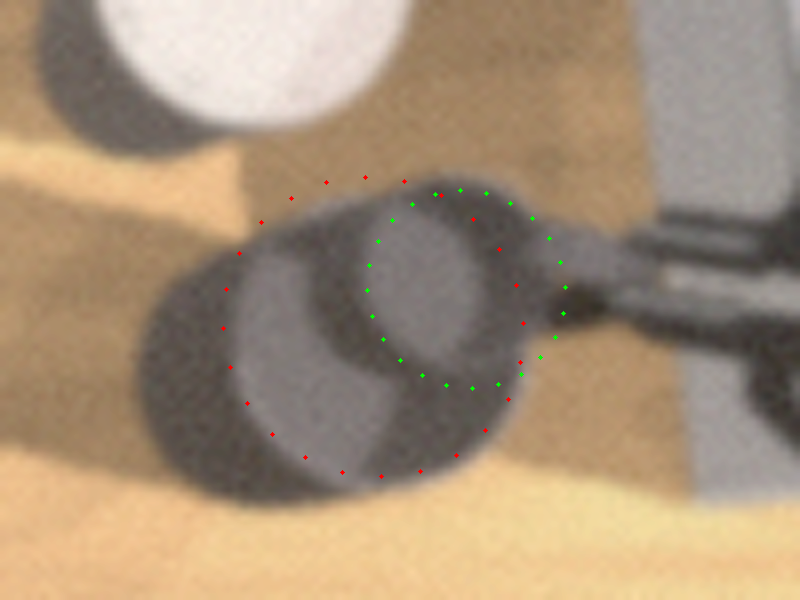

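carry_out([
  [-0.23,-0.3,0.5],
  [-0.8,0.6,0],
  [-0.8,0.6,0],
  [0,0,0],
], twist=[0,0,0,0])

```text
clock: 23.17
tcp_pos: [0.5177, -0.3078, 0.2904]
tool_rot: [-0.743, -1.403, 0.265]
contact_force: [0.2, 0.7, -3.0]
width: 0.0127
```

carry_out([
  [-0.6,0.45,0],
  [-0.6,0.45,0],
  [-0.6,0.45,0],
  [0,0,0],
], twist=[0,0,0,0])

```text
clock: 23.5
tcp_pos: [0.5181, -0.3086, 0.2685]
tool_rot: [-0.744, -1.404, 0.266]
contact_force: [0.2, -0.3, -2.8]
width: 0.0127
```

```bash
python3 st.py; python3 - <<'E'
from h import *
for n in('top','scene'):
    A=read_camera(n)
    for q in('dipper_mid','pot_mid'):
        print(n,q,[(px(a['location']).round(1),round(a['conf'],2)) for a in nets.place_of(q,n)[:2]])
        for a in nets.cut_out(q,n)[:1]:
            ys,xs=np.nonzero(a['pixels']); print(xs.min(),xs.max(),ys.min(),ys.max(),a['conf'])
E
```

```text
[[ 0.182  0.254 -0.95 ]
 [ 0.583  0.75   0.312]
 [ 0.792 -0.611 -0.012]] [ 0.5181 -0.3086  0.2685] [-0.78   0.501  0.32  -0.821 -1.804  0.445] 23.5 0.012660920108600846 [ 0.2 -0.3 -2.8]
top dipper_mid [(array([462.6, 200.8]), 0.79)]
445 483 191 215 0.94
top pot_mid [(array([449.4, 208.4]), 0.85), (array([295.4, 233.5]), 0.59)]
426 475 189 228 0.67
scene dipper_mid []
348 354 292 300 0.37
scene pot_mid []
243 284 289 336 0.47
```

carry_out([
  [-0.8,0.6,0],
  [-0.8,0.6,0],
  [-0.8,0.6,0],
  [-0.8,0.6,0],
  [0,0,0],
], twist=[0,0,0,0,0])

```text
clock: 24.42
tcp_pos: [0.5181, -0.309, 0.2273]
tool_rot: [-0.742, -1.403, 0.265]
contact_force: [-1.1, 1.0, -2.6]
width: 0.0126
```

```bash
python3 - <<'E'
from h import *
print(atz('top',(462.6,200.8),.2045), atz('top',(449.4,208.4),.07))
A=read_camera('top'); l=[px(a['location']) for a in nets.place_of('dipper_mid','top')[:1]]; z=r.state()['tcp_pos'][2]-.064
print(l,[atz('top',p,z) for p in l],[px(a['location']) for a in nets.place_of('pot_mid','top')[:1]])
E
python3 st.py
```

```text
[ 0.52732697 -0.29919346  0.2045    ] [ 0.52089025 -0.30666131  0.07      ]
[array([456.896, 204.88 ])] [array([ 0.52069388, -0.29664646,  0.16564367])] [array([449.408, 207.68 ])]
[[ 0.18   0.255 -0.95 ]
 [ 0.585  0.749  0.312]
 [ 0.791 -0.612 -0.014]] [ 0.5188 -0.3099  0.2303] [-0.778  0.533  0.282 -0.81  -1.753  0.498] 24.5667 0.012830932545910546 [-0.3 -0.1 -0.9]
```

carry_out([
  [-0.8,0.55,0],
  [-0.8,0.6,0],
  [-0.8,0.6,0],
  [-0.8,0.6,0],
  [0,0,0],
], twist=[0,0,0,0,0])

```text
clock: 24.98
tcp_pos: [0.5183, -0.3101, 0.188]
tool_rot: [-0.743, -1.403, 0.265]
contact_force: [-1.1, 1.4, -1.8]
width: 0.0126
```

carry_out([
  [-0.6,0.45,0],
  [-0.6,0.45,0],
  [-0.6,0.45,0],
  [0,0,0],
], twist=[0,0,0,0])

```text
clock: 25.32
tcp_pos: [0.5188, -0.3109, 0.1666]
tool_rot: [-0.744, -1.404, 0.266]
contact_force: [0.0, 0.5, -1.5]
width: 0.0125
```

```bash
python3 - <<'E'
from h import *
A=read_camera('top'); l=[px(a['location']) for a in nets.place_of('dipper_mid','top')[:1]]; z=r.state()['tcp_pos'][2]-.064
print(l,[atz('top',p,z) for p in l],[px(a['location']) for a in nets.place_of('pot_mid','top')[:1]])
E
python3 st.py
```

```text
[array([453.376, 204.88 ])] [array([ 0.52782936, -0.30785737,  0.10408081])] [array([449.6, 208.6])]
[[ 0.18   0.255 -0.95 ]
 [ 0.585  0.748  0.312]
 [ 0.79  -0.612 -0.015]] [ 0.5192 -0.3115  0.1685] [-0.777  0.593  0.232 -0.798 -1.676  0.578] 25.4667 0.01314024564228859 [ 0.3 -0.5 -2.2]
```

carry_out([
  [-0.5,0.38,0],
  [-0.5,0.38,0],
  [-0.4,0.3,0],
  [0,0,0],
], twist=[0,0,0,0])

```text
clock: 25.8
tcp_pos: [0.519, -0.3112, 0.1495]
tool_rot: [-0.745, -1.404, 0.266]
contact_force: [-0.8, 1.0, -2.5]
width: 0.0126
```

carry_out([
  [-0.16,0.12,0],
  [0,0,0],
], twist=[0,0])

```text
clock: 25.97
tcp_pos: [0.5194, -0.3117, 0.1486]
tool_rot: [-0.746, -1.406, 0.267]
contact_force: [-0.0, 0.7, -2.1]
width: 0.0128
```

carry_out([
  [-0.16,0.12,0],
  [0,0,0],
], twist=[0,0])

```text
clock: 26.13
tcp_pos: [0.5194, -0.3118, 0.1468]
tool_rot: [-0.746, -1.406, 0.267]
contact_force: [-0.7, 0.4, -1.5]
width: 0.0123
```

carry_out([
  [-0.12,0.09,0],
  [0,0,0],
], twist=[0,0])

```text
clock: 26.3
tcp_pos: [0.5194, -0.3118, 0.1453]
tool_rot: [-0.746, -1.406, 0.267]
contact_force: [0.4, -0.2, -2.1]
width: 0.0127
```

carry_out([
  [-0.12,0.09,0],
  [0,0,0],
], twist=[0,0])

```text
clock: 26.47
tcp_pos: [0.5194, -0.3117, 0.1437]
tool_rot: [-0.746, -1.406, 0.267]
contact_force: [0.4, -0.2, -2.0]
width: 0.0125
```

carry_out([
  [-0.08,0.06,0],
  [0,0,0],
], twist=[0,0])

```text
clock: 26.63
tcp_pos: [0.5196, -0.3119, 0.1432]
tool_rot: [-0.746, -1.406, 0.267]
contact_force: [-0.1, 0.2, -0.9]
width: 0.0132
```

carry_out([
  [-0.08,0.06,0],
  [0,0,0],
], twist=[0,0])

```text
clock: 26.8
tcp_pos: [0.5199, -0.3122, 0.143]
tool_rot: [-0.747, -1.408, 0.267]
contact_force: [0.6, -0.2, 4.3]
width: 0.0128
```

carry_out([
  [0.04,-0.03,0],
  [0,0,0],
  [0,0,0],
  [0,0,0],
], twist=[0,0,0,0], claw=-0.35)

```text
clock: 27.13
tcp_pos: [0.5193, -0.3117, 0.1423]
tool_rot: [-0.746, -1.406, 0.267]
contact_force: [-0.3, -0.6, -0.2]
width: 0.0279
```

carry_out([
  [0,-1,0],
  [0,-1,0],
  [0,-1.5,0],
  [0,-2,0],
  [0,-2,0],
], twist=[0,0,0,0,0])

```text
clock: 27.55
tcp_pos: [0.4997, -0.3692, 0.1894]
tool_rot: [-0.746, -1.406, 0.267]
contact_force: [0.3, 0.1, -0.1]
width: 0.0278
```

carry_out([
  [2,-2,0],
  [2,-2,0],
  [2,-2,0],
  [2,-2,0],
  [0,0,0],
], twist=[0,0,0,0,0])

```text
clock: 27.97
tcp_pos: [0.494, -0.384, 0.3073]
tool_rot: [-0.756, -1.41, 0.271]
contact_force: [0.1, -0.5, 1.1]
width: 0.0276
```

```bash
python3 st.py; python3 - <<'E'
from h import *
A=read_camera('top')
def g(q,n,z=None):
    for a in nets.place_of(q,n)[:3]:
        p=px(a['location']); print(n,q,p.round(1),round(a['conf'],2), atz(n,p,z).round(4) if z is not None else '')
for q,z in(('dipper_mid',.079),('dipper_grip',.099),('dipper_hook',.15),('pot_mid',.07),('cup',0),('tub',0),('small_dipper_hook',.206),('turner_hook',.206)): g(q,'top',z)
A=read_camera('scene')
for q,z in(('dipper_mid',.079),('dipper_hook',.15),('pot_mid',.07),('cup',0),('tub',0),('small_dipper_hook',.206),('turner_hook',.206)): g(q,'scene',z)
E
```

```text
[[ 0.176  0.259 -0.95 ]
 [ 0.593  0.742  0.312]
 [ 0.786 -0.618 -0.023]] [ 0.494  -0.384   0.3073] [-0.87   0.546  0.487 -0.813 -1.943  0.426] 27.9667 0.027626238140735292 [ 0.1 -0.5  1.1]
top dipper_mid [452.5 207.4] 0.61 [ 0.5229 -0.3133  0.079 ]
top dipper_grip [464.5 208.2] 0.74 [ 0.5178 -0.3429  0.099 ]
top dipper_hook [465.6 204.1] 0.96 [ 0.5244 -0.3276  0.15  ]
top dipper_hook [308.7 190.1] 0.61 [0.5724 0.1259 0.15  ]
top pot_mid [448.2 207.5] 0.93 [ 0.5237 -0.303   0.07  ]
top cup [393.5 258.7] 0.91 [ 0.367 -0.14   0.   ]
top cup [344.  255.7] 0.87 [0.3789 0.0202 0.    ]
top cup [462.8 205.3] 0.23 [ 0.5378 -0.3748  0.    ]
top tub [207.1 219.6] 0.95 [0.5032 0.4711 0.    ]
top tub [427.1 168.1] 0.77 [ 0.6644 -0.2628  0.    ]
top small_dipper_hook [295. 233.] 0.56 [0.4459 0.1618 0.206 ]
top turner_hook [297.9 194.2] 0.62 [0.5525 0.1531 0.206 ]
scene dipper_hook [348.6 338.4] 0.58 [ 0.5179 -0.3188  0.15  ]
scene cup [266.8 269.6] 0.8 [0.3835 0.0153 0.    ]
scene cup [266.  323.7] 0.69 [ 0.36   -0.1532  0.    ]
scene tub [267.9 272.3] 0.43 [0.3852 0.0053 0.    ]
```

```bash
python3 - <<'E'
from h import *
print(tri((348.6,338.4),(465.6,204.1))); print(r.job_done())
E
```

```text
(array([ 0.51976157, -0.32378382,  0.15859505]), np.float64(0.0071751480787769955))
the job is handed in; nothing more can be done
None
```

The large dipper is standing in the pot, let go, and I handed the job in at about 28 s of the 64 s. No verdict was reported.

**What I did**
- The move command can't pitch the gripper. I pushed the arm against its reach limit in free space until the tool leaned about 52° from straight down, toward the shelf.
- My first close on the handle missed, because the fingertips sat about 16 mm short of where I had computed them. After moving in further, the gripper held the handle.
- I lifted the dipper off its hook and stood it on the counter, touching down at a tool height of 0.0957 m. After letting go, I regripped it by the top of the handle and lowered it into the pot.

**Last checks**
- **On the pot bottom:** touchdown came at a tool height of 0.143 m, exactly the 4 mm above the counter reading that the pot's bottom should give.
- **Position in the pot:** the network estimates put the dipper's axis about 5–10 mm from the pot's axis; the limit is 30 mm.
- **Pot and cups:** they read where they were at the start, within a few millimetres.
- **Tubs:** from the top camera they stayed within about 15 mm of their first readings.
- **Other utensils:** the small dipper and turner were still found at their hooks, but only in the top camera.
- **Robot:** open, clear of everything and reading no contact.

**Checks that disagreed or are missing**
- The hook height measured from both cameras was 0.159 m, against an expected 0.150 m. The two sight lines missed each other by 7 mm, so I put this down to measurement noise.
- While the dipper was held above the pot, its cup looked as if it might lean slightly. The touchdown height suggests it was upright.
- I had used all 12 picture views by then, so I never looked at a picture of the final pose.

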